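Push the label plate out over the ledge

TASK

Two thin metal label plates lie flat in the two lanes of a low dark riser, one with a yellow end band and one with a blue. With your fingertips, push the yellow-banded plate along its lane towards the riser's left end until its whole yellow band sticks out past the end of the deck and can be seen and taken hold of, but no more than about a finger's breadth of bare metal beyond the band. Only push it, do not pick it up; leave it lying flat and leave the blue plate and everything else where it is.

Things in the scene. Friction and masses are not known exactly. Their poses are not given: they have to be found in the camera images.
- riser: Fixed riser: dark steel deck, 320 mm long (y), 244 deep (x), top 60 mm above the table, on wooden panels. Origin on the table under its centre, x away from the robot, y along the lanes to the left, z up. Three lips run along y, 6 mm thick, 9 mm above the deck, at x = -119, 0, +119 mm; they bound two lanes 113 mm wide, centred at x = -59.5 and +59.5 mm. The lanes' ends have no lip.
- open_end (a point): The left (+y) end of the riser's deck: middle of the upper edge, 160 mm in y and 60 mm in z from the riser's origin, axes as the riser's. Plates stick out past it towards +y.
- yellow_plate: Loose aluminium plate, 96 (x) x 140 (y) x 6 (z) mm, 0.17 to 0.35 kg, flat in either lane, about lengthwise. Origin at the centre of its underside, z up, y along its length to its yellow end. The band covers the last 30 mm of the top at that end, which faces the open left end of the riser. It starts wholly on the deck, with at least 80 mm of bare deck behind its other end.
- yellow_tip (a point): Middle of the yellow plate's +y end face, 70 mm from its origin, 3 mm up.
- band_line_far (a point): Where the inner border of the yellow band meets the plate's +x long edge: x = 48, y = 40, z = 6 mm in the plate's frame.
- band_line_near (a point): The same on the -x long edge: x = -48, y = 40, z = 6 mm in the plate's frame.
- blue_plate: The other plate, same size and axes, with a blue band, in the other lane; to be left alone.
- mini_core_a: Small speckled asphalt core, 50 mm across, 53 mm high, standing to the right of the riser; origin at its base.
- mini_core_b: Another small asphalt core, 50 mm across, 49 mm high, standing to the right of the riser; origin at its base.
- steel_block: Ground steel block 34 x 50 x 34 mm, standing to the left of the riser; origin at the centre of its base.
- tin: Open white tin, 63 mm across, 40 mm high, standing to the left of the riser; origin at its base.
- brush: Dust brush with a red handle, 43 x 212 x 16 mm, lying to the left of the riser; origin under its centre.

How it is judged:
By the outcome, as a careful person would: the job done as asked, in the order asked, and still so for the second after the job is handed in, with the robot touching nothing.
It also fails if it takes over 32 s, if anything falls off the work surface, if the arm or the gripper's body presses on something with over 40 N, if the wrist force passes 120 N, or if a joint passes its speed limit or range.

ROBOT

A 6-joint arm with a two-finger parallel gripper is mounted at the origin on a cart in front of the work surface, level with it; the furniture and walls round the work are solid. World frame = base frame: x ahead of the robot, y to its left, z up, the work surface at z = 0. Lengths are in m, angles in rad, forces in N, time in s.
With the tool pointing down it reaches from about 0.4 to 0.925 m from the base axis. Payload 3.4 kg.
Tool frame: the origin (TCP) lies midway between the tips of the shut fingers; the grasp point (between the pads) lies 19 mm behind it; z points along the fingers, y is the direction in which the jaws open and shut (so a half turn about z gives the same grasp; the last joint's range is limited). The gripper opens to 85 mm and grips with 20 to 120 N. Pads are 22 mm wide; open, the fingers measure 114 mm over their backs; the gripper's body (76 mm by 85 mm) begins 54 mm behind the grasp point. The pads swing forward as they close: fully open they stand 13 mm farther back than shut.
Start: joints at [-1.179, 0.307, 1.506, -0, 1.328, -0.073], TCP at [0.258, -0.514, 0.231] pointing down, gripper open.
Joint ranges: [-3.12, 3.12], [-1.05, 2.28], [0.14, 2.33], [-1.42, 4.57], [0.1, 2.73], [-2.68, 2.68]. Speed limits (rad/s): [2.57, 2.57, 3.14, 3.14, 3.14, 3.14].

INTERFACE

Orientations are given as a unit quaternion [x, y, z, w].
In Python, from workcell import arm gives the robot as it stands.
- The arm moves only by the tool arm_command, never from a script. Its argument "plan" is a list of rows, each an object of numbers: "jaw": the opening, from -1 (shut) to 1 (fully open); "dx", "dy", "dz": the shift along the world's x, y, z in mm; "ax", "ay", "az": the turn, a rotation vector about the world's x, y, z in rad. A call has 1 to 10 rows; each row is the pose to reach, as a shift and turn from the pose measured when the call began; what a row does not reach only later rows make up. A row lasts 1/10 s, in which the tool goes at most 50 mm and 8.59 degrees, less where a joint would pass 70% of its speed; a pose out of reach is approached as far as the arm can. A call with a gripper value outside its range is refused whole. The fingers move at their own pace and stop on an object; "grip_force" is the grip in N (left out, the last holds). Time passes only in rows, so rows that repeat a pose let the fingers close. It gives the time, the measured TCP pose, the force and the opening at its end, in the units of the state.
- arm.state(): the state, without advancing time (a new reading comes with each control period).
- arm.get_image(name): name is "side" or "top" or "wrist"; returns the picture (480x640x3 uint8, red, green, blue); there is no depth.
- arm.camera_model(name): a dict with "intrinsics" (3x3 intrinsics, pixels), "xyz" and "attitude" of the camera in the world; the wrist camera has in their place "hand_eye" (4x4, takes a point from camera to tool coordinates, whose origin is the TCP and whose axes are the flange's). Camera axes: x right, y down, z forward; pixel columns grow to the right and rows downward; lengths in m; the calibration is good to about 2 mm. The wrist camera is an equidistant fisheye: a pixel r from the principal point sees the ray r / f radians off the axis. A picture is of the moment at which its call begins: read the wrist's pose just before it. camera_model takes no time and is no camera call.
- arm.job_done(): hands the job in, once; it reports no verdict.
The state is a dict: "time": time; "joint_pos": joint angles; "joint_vel": joint speeds; "tau": joint torques, N m; "tool_pos": TCP position; "tcp_rot": TCP orientation; "wrist_force": force on the tool from outside, world axes, zero at the start; "moment": the same for the moment, N m; "finger_gap": finger opening in m.
Only numpy, scipy, OpenCV 4.12 (cv2) and the standard library are available. Lean on these libraries where they do the work, as an engineer would, in place of code of your own. Each camera call takes 0.05 s, during which the arm holds its last target.

## Working session

There is one attempt and no reset: what is moved stays moved. The work goes in short steps, Python scripts to look and compute and a tool call to move; the robot and the scene stay as the last step left them, time stands still between calls to the robot, and variables do not carry over. Pictures are saved under pics/ and viewed, and the job is handed in when it is done.

Besides the shell and the picture viewer there is one more tool, called after ">>>" in YAML: its name, and indented under it one key for each argument. arm_command: Moves the arm, as the interface text tells. Its arguments: {"type":"object","properties":{"plan":{"type":"array","items":{"type":"object","properties":{"jaw":{"type":"number"},"dx":{"type":"number"},"dy":{"type":"number"},"dz":{"type":"number"},"ax":{"type":"number"},"ay":{"type":"number"},"az":{"type":"number"}}}},"grip_force":{"type":"number"}},"required":["plan"]}

```bash
mkdir -p pics
python3 - <<'E'
from workcell import arm
import cv2
s=arm.state();print(s['time'],s['tool_pos'],s['tcp_rot'],s['finger_gap'])
for n in('top','side'):
    im=arm.get_image(n);cv2.imwrite(f'pics/{n}0.png',im[:,:,::-1]);print(n,arm.camera_model(n))
print(arm.camera_model('wrist'))
E
```

```text
0.0 [ 0.25796083 -0.51310811  0.23037366] [ 9.73000537e-01  2.30800559e-01 -1.64254759e-04 -1.01466354e-03] 0.08542284178176468
top {'intrinsics': array([[463.11164367,   0.        , 321.42957363],
       [  0.        , 463.11164367, 241.68451031],
       [  0.        ,   0.        ,   1.        ]]), 'xyz': array([0.39807735, 0.02078241, 1.27539667]), 'attitude': array([ 0.71503236, -0.69743678,  0.034204  , -0.03377497])}
side {'intrinsics': array([[561.78903944,   0.        , 317.85208027],
       [  0.        , 561.78903944, 248.37702743],
       [  0.        ,   0.        ,   1.        ]]), 'xyz': array([-0.09022784,  1.33309721,  0.74535905]), 'attitude': array([-0.17619731,  0.82576486, -0.52374203,  0.11296539])}
{'intrinsics': array([[371.64829954,   0.        , 318.41217376],
       [  0.        , 371.64829954, 236.28464213],
       [  0.        ,   0.        ,   1.        ]]), 'hand_eye': array([[-7.78631372e-04, -9.44479469e-01, -3.28569516e-01,
         8.35083138e-02],
       [ 9.99999565e-01, -9.03955352e-04,  2.28676835e-04,
         7.31933022e-04],
       [-5.12992748e-04, -3.28569196e-01,  9.44479762e-01,
        -1.42694475e-01],
       [ 0.00000000e+00,  0.00000000e+00,  0.00000000e+00,
         1.00000000e+00]])}
```

View pics/top0.png

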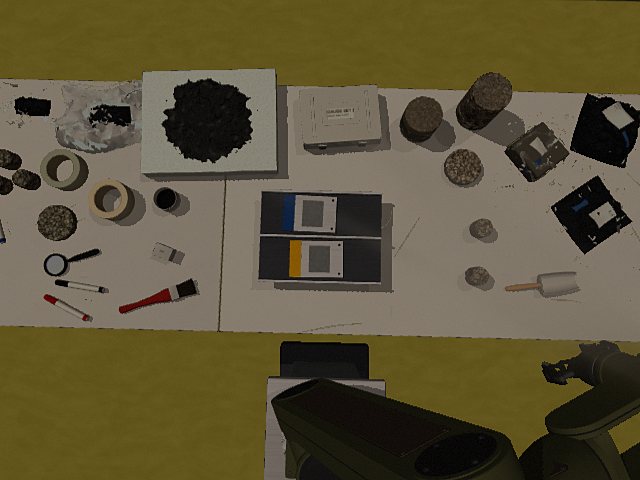

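View pics/side0.png

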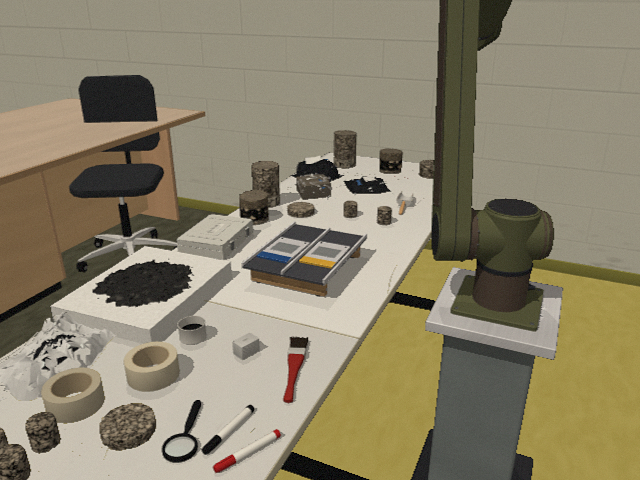

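Yellow plate is in the near lane (top view, band at about (295,258), plate to x≈343); the blue one is in the far lane. The riser deck spans about (260,192)–(381,283). Next I'll measure these.

```bash
cat > h.py <<'E'
import numpy as np,cv2
from workcell import arm
from scipy.spatial.transform import Rotation as R
def ray(n,uv,z):
    m=arm.camera_model(n);d=np.linalg.inv(m['intrinsics'])@[uv[0],uv[1],1]
    d=R.from_quat(m['attitude']).as_matrix()@d;c=m['xyz']
    return c+d*(z-c[2])/d[2]
def proj(n,p):
    m=arm.camera_model(n);q=R.from_quat(m['attitude']).as_matrix().T@(np.array(p)-m['xyz']);q=m['intrinsics']@q;return q[:2]/q[2]
def yellow(im,n,roi):
    h=cv2.cvtColor(im,cv2.COLOR_RGB2HSV);k=cv2.inRange(h,(18,150,150),(32,255,255))
    M=np.zeros_like(k);x0,y0,x1,y1=roi;M[y0:y1,x0:x1]=k[y0:y1,x0:x1]
    c=max(cv2.findContours(M,0,2)[0],key=cv2.contourArea);return M,c
E
python3 - <<'E'
from h import *
im=cv2.imread('pics/top0.png')[:,:,::-1].copy()
M,c=yellow(im,'top',(240,180,400,300));b=cv2.boxPoints(cv2.minAreaRect(c));print(cv2.contourArea(c))
for p in b:print(p,ray('top',p,.066)[:2].round(4))
for p in [(261,192),(382,195),(379.5,283),(259,278)]:print('deck',p,ray('top',p,.06)[:2].round(4))
cv2.imwrite('pics/topz.png',cv2.resize(im[180:300,240:400,::-1],None,fx=5,fy=5,interpolation=0))
im=cv2.imread('pics/side0.png')
cv2.imwrite('pics/sidez.png',cv2.resize(im[215:300,235:375],None,fx=5.5,fy=5.5,interpolation=0))
E
```

```text
0.0
[299. 276.] [0.4235 0.0777]
[299. 276.] [0.4235 0.0777]
[298. 276.] [0.4235 0.0803]
[298. 276.] [0.4235 0.0803]
deck (261, 192) [0.6442 0.1857]
deck (382, 195) [ 0.6442 -0.1367]
deck (379.5, 283) [ 0.4106 -0.133 ]
deck (259, 278) [0.4158 0.1824]
```

View pics/topz.png

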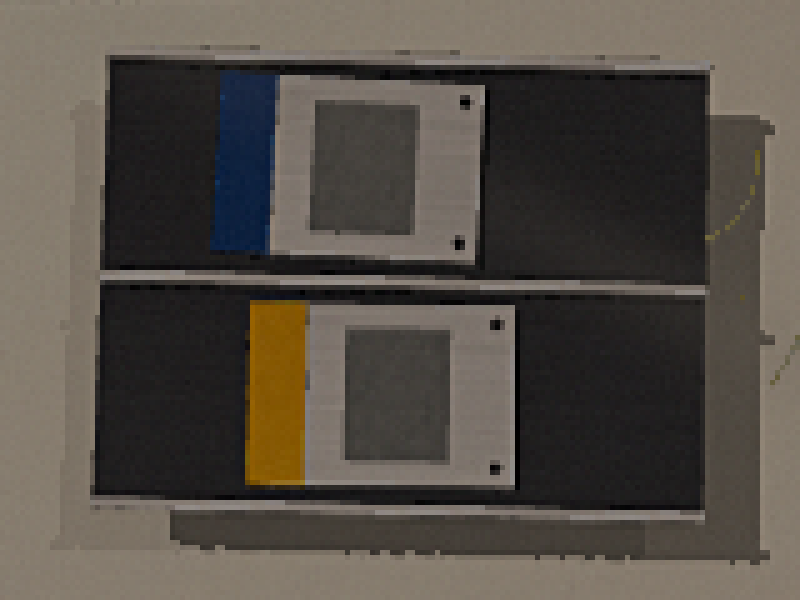

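View pics/sidez.png

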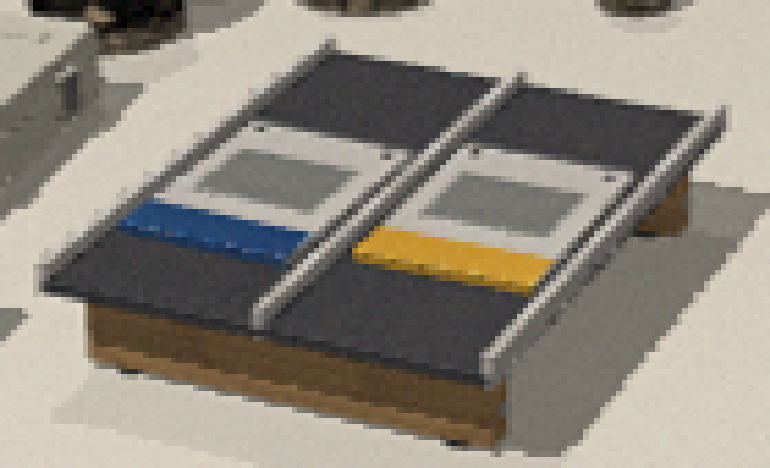

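```bash
sed -i 's/(18,150,150),(32/(14,150,90),(34/' h.py
python3 - <<'E'
from h import *
im=cv2.imread('pics/top0.png')[:,:,::-1].copy()
M,c=yellow(im,'top',(285,235,310,282));b=cv2.boxPoints(cv2.minAreaRect(c));print(cv2.contourArea(c))
for p in b:print(p,ray('top',p,.066)[:2].round(4))
Z=lambda x,y:(240+x/5-.5,180+y/5-.5)
for l,x,y,z in [('platerearfar',516,305,.066),('platerearnear',516,488,.066),('frontfar',249,301,.066),('frontnear',245,484,.066),('bandfar',306,304,.066),('bandnear',305,486,.066),
 ('midlipL',100,275,.069),('midlipR',705,291,.069),('nearlipL',92,503,.069),('nearlipR',705,516,.069),('farlipL',109,59,.069),('farlipR',708,70,.069),('endL far',106,75,.06),('endLmid',100,288,.06),('endLnear',95,495,.06),('endRfar',708,80,.06),('endR',705,300,.06)]:
  print(l,ray('top',Z(x,y),z)[:2].round(4))
Z=lambda x,y:(235+x/5.5-.5,215+y/5.5-.5)
for l,x,y,z in [('frontnear',532,285,.066),('bandnear',553,260,.066),('frontfar',355,248,.066),('rear near',632,172,.066),('rearfar',462,145,.066),('endLnear',487,378,.06),('endLmid',262,330,.06),('endLfar',45,292,.06),('midlipL',258,305,.069),('midlipR',517,80,.069)]:
  print('s',l,ray('side',Z(x,y),z)[:2].round(4))
E
```

```text
368.5
[289. 240.] [0.5171 0.1067]
[300. 240.] [0.5178 0.0778]
[300. 276.] [0.4236 0.0751]
[289. 276.] [0.4229 0.1037]
platerearfar [ 0.5193 -0.0342]
platerearnear [ 0.4235 -0.0362]
frontfar [0.5179 0.1059]
frontnear [0.4221 0.105 ]
bandfar [0.517 0.076]
bandnear [0.4218 0.0737]
midlipL [0.5293 0.1842]
midlipR [ 0.5288 -0.1329]
nearlipL [0.4102 0.1839]
nearlipR [ 0.4114 -0.1344]
farlipL [0.6443 0.1838]
farlipR [ 0.6464 -0.1331]
endL far [0.6374 0.1863]
endLmid [0.5234 0.1852]
endLnear [0.4145 0.1837]
endRfar [ 0.6428 -0.1343]
endR [ 0.525  -0.1342]
s frontnear [0.4235 0.1045]
s bandnear [0.4245 0.0755]
s frontfar [0.5193 0.103 ]
s rear near [ 0.4263 -0.0359]
s rearfar [ 0.5212 -0.0311]
s endLnear [0.4102 0.1888]
s endLmid [0.5267 0.1888]
s endLfar [0.6413 0.1966]
s midlipL [0.5321 0.1821]
s midlipR [ 0.5262 -0.1169]
```

Both views agree: the deck's left end is at y≈0.185, the band line at y≈0.075, the plate's rear end at y≈-0.035, and the lane centre at x≈0.470 (riser yaw ≈ 0). The plate has to go about 117 mm. First I'll go above the bare deck behind it, with the jaws across the lane and partly open.

>>> arm_command:
  plan:
    - {"jaw": 0.15, "dx": 20, "dy": 40, "dz": 0, "az": 0.11}
    - {"jaw": 0.15, "dx": 42, "dy": 85, "dz": 0, "az": 0.22}
    - {"jaw": 0.15, "dx": 64, "dy": 128, "dz": 0, "az": 0.33}
    - {"jaw": 0.15, "dx": 85, "dy": 171, "dz": 0, "az": 0.44}
    - {"jaw": 0.15, "dx": 106, "dy": 214, "dz": 0, "az": 0.55}
    - {"jaw": 0.15, "dx": 127, "dy": 257, "dz": 0, "az": 0.66}
    - {"jaw": 0.15, "dx": 148, "dy": 300, "dz": 0, "az": 0.77}
    - {"jaw": 0.15, "dx": 170, "dy": 342, "dz": -10, "az": 0.88}
    - {"jaw": 0.15, "dx": 191, "dy": 385, "dz": -30, "az": 0.99}
    - {"jaw": 0.15, "dx": 212, "dy": 428, "dz": -60, "az": 1.105}

```text
invalid input at $.plan[0]: expected keys jaw, dx, dy, dz, ax, ay, az
```

>>> arm_command:
  plan:
    - {"jaw": 0.15}
    - {"jaw": 0.15}

```text
invalid input at $.plan[0]: expected keys jaw, dx, dy, dz, ax, ay, az
```

Run:
```python
from h import *
s=arm.state();print(s['time'],s['tool_pos'],R.from_quat(s['tcp_rot']).as_matrix().round(3),s['finger_gap'],s['wrist_force'])
```

```text
0.1 [ 0.25796346 -0.51319353  0.23048285] [[ 0.893  0.449 -0.001]
 [ 0.449 -0.893  0.002]
 [ 0.    -0.002 -1.   ]] 0.085123968324004 [ 0.17952814 -0.89909653 -0.84249832]
```

All keys are required.

>>> arm_command:
  plan:
    - {"jaw": 0.15, "dx": 20, "dy": 40, "dz": 0, "ax": 0, "ay": 0, "az": 0.11}
    - {"jaw": 0.15, "dx": 42, "dy": 85, "dz": 0, "ax": 0, "ay": 0, "az": 0.22}
    - {"jaw": 0.15, "dx": 64, "dy": 128, "dz": 0, "ax": 0, "ay": 0, "az": 0.33}
    - {"jaw": 0.15, "dx": 85, "dy": 171, "dz": 0, "ax": 0, "ay": 0, "az": 0.44}
    - {"jaw": 0.15, "dx": 106, "dy": 214, "dz": 0, "ax": 0, "ay": 0, "az": 0.55}
    - {"jaw": 0.15, "dx": 127, "dy": 257, "dz": 0, "ax": 0, "ay": 0, "az": 0.66}
    - {"jaw": 0.15, "dx": 148, "dy": 300, "dz": 0, "ax": 0, "ay": 0, "az": 0.77}
    - {"jaw": 0.15, "dx": 170, "dy": 342, "dz": -10, "ax": 0, "ay": 0, "az": 0.88}
    - {"jaw": 0.15, "dx": 191, "dy": 385, "dz": -30, "ax": 0, "ay": 0, "az": 0.99}
    - {"jaw": 0.15, "dx": 212, "dy": 428, "dz": -60, "ax": 0, "ay": 0, "az": 1.105}

```text
time: 1.1
tool_pos: [0.4685, -0.0898, 0.1753]
tcp_rot: [0.705, 0.709, 0.0, 0.001]
wrist_force: [0.6, -0.9, -0.3]
finger_gap: 0.0488
```

Run:
```python
from h import *
s=arm.state();print(s['time'],s['tool_pos'],R.from_quat(s['tcp_rot']).as_matrix().round(3),s['finger_gap'],s['wrist_force'])
```

```text
1.1 [ 0.46852895 -0.0897765   0.17528841] [[-0.005  1.     0.002]
 [ 1.     0.005 -0.001]
 [-0.001  0.002 -1.   ]] 0.04882538535772862 [ 0.55869382 -0.85885617 -0.28429446]
```

>>> arm_command:
  plan:
    - {"jaw": 0.15, "dx": 1, "dy": 4, "dz": -40, "ax": 0, "ay": 0, "az": 0}
    - {"jaw": 0.15, "dx": 1, "dy": 4, "dz": -80, "ax": 0, "ay": 0, "az": 0}
    - {"jaw": 0.15, "dx": 1, "dy": 4, "dz": -100, "ax": 0, "ay": 0, "az": 0}
    - {"jaw": 0.15, "dx": 1, "dy": 4, "dz": -103, "ax": 0, "ay": 0, "az": 0}
    - {"jaw": 0.15, "dx": 1, "dy": 4, "dz": -103, "ax": 0, "ay": 0, "az": 0}

```text
time: 1.6
tool_pos: [0.4692, -0.0857, 0.0719]
tcp_rot: [0.705, 0.709, -0.0, 0.0]
wrist_force: [0.2, -0.2, 0.0]
finger_gap: 0.049
```

Run:
```python
from h import *
s=arm.state();print(s['time'],s['tool_pos'],s['wrist_force'])
for n in ('side','wrist'):
    cv2.imwrite(f'pics/{n}1.png',arm.get_image(n)[:,:,::-1])
im=cv2.imread('pics/side1.png');cv2.imwrite('pics/side1z.png',cv2.resize(im[190:300,235:385],None,fx=5,fy=5,interpolation=0))
```

```text
1.6 [ 0.46918851 -0.08570234  0.07188608] [ 0.22720163 -0.23652151  0.01382138]
```

View pics/wrist1.png

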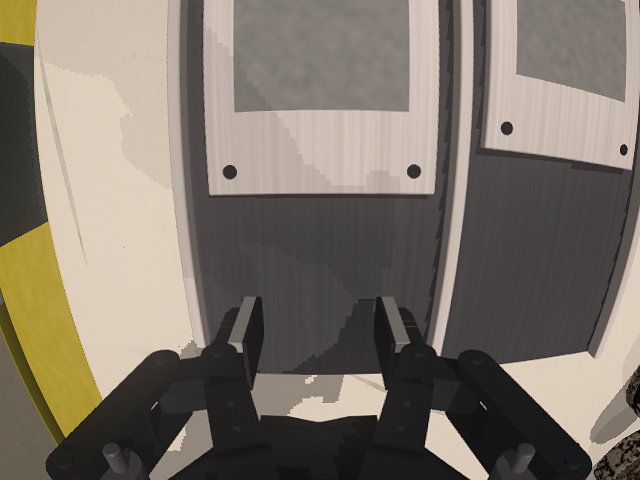

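View pics/side1z.png

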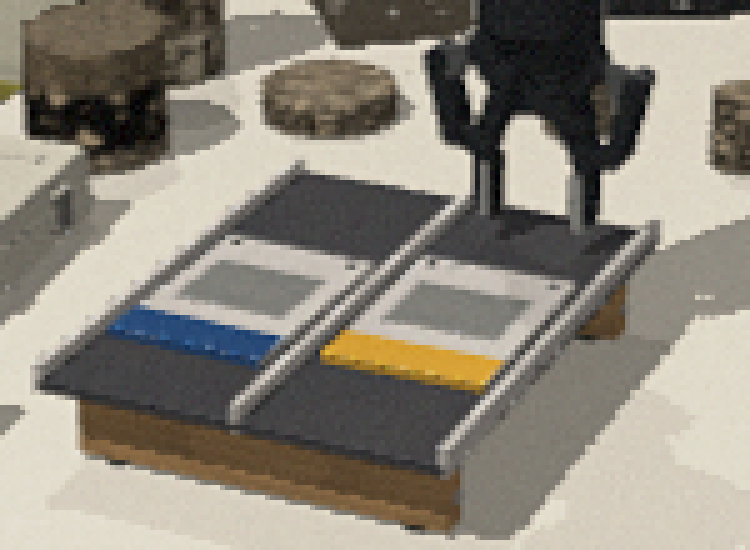

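The fingers sit centred in the near lane behind the plate, pads at wrist pixels (250,320) and (390,320), with the plate's rear edge at row 193. Next I'll lower slowly until they touch the deck.

>>> arm_command:
  plan:
    - {"jaw": 0.15, "dx": 1, "dy": 0, "dz": -5, "ax": 0, "ay": 0, "az": 0}
    - {"jaw": 0.15, "dx": 1, "dy": 0, "dz": -9, "ax": 0, "ay": 0, "az": 0}
    - {"jaw": 0.15, "dx": 1, "dy": 0, "dz": -10, "ax": 0, "ay": 0, "az": 0}
    - {"jaw": 0.15, "dx": 1, "dy": 0, "dz": -10, "ax": 0, "ay": 0, "az": 0}

```text
time: 2.1
tool_pos: [0.4715, -0.0863, 0.0634]
tcp_rot: [0.705, 0.709, 0.001, 0.002]
wrist_force: [0.3, -0.9, 0.4]
finger_gap: 0.0489
```

>>> arm_command:
  plan:
    - {"jaw": 0.15, "dx": 0, "dy": 0, "dz": -1, "ax": 0, "ay": 0, "az": 0}
    - {"jaw": 0.15, "dx": 0, "dy": 0, "dz": -1.5, "ax": 0, "ay": 0, "az": 0}

```text
time: 2.3
tool_pos: [0.4715, -0.0863, 0.0619]
tcp_rot: [0.706, 0.709, 0.001, 0.002]
wrist_force: [-0.4, 0.1, -0.5]
finger_gap: 0.0494
```

>>> arm_command:
  plan:
    - {"jaw": 0.15, "dx": 0, "dy": 0, "dz": -1, "ax": 0, "ay": 0, "az": 0}

```text
time: 2.4
tool_pos: [0.4715, -0.0863, 0.0609]
tcp_rot: [0.706, 0.709, 0.001, 0.002]
wrist_force: [0.2, 0.3, 0.5]
finger_gap: 0.0488
```

>>> arm_command:
  plan:
    - {"jaw": 0.15, "dx": 0, "dy": 0, "dz": -1.5, "ax": 0, "ay": 0, "az": 0}

```text
time: 2.5
tool_pos: [0.4716, -0.0863, 0.0594]
tcp_rot: [0.705, 0.709, 0.001, 0.002]
wrist_force: [0.8, 0.7, 0.7]
finger_gap: 0.0491
```

>>> arm_command:
  plan:
    - {"jaw": 0.15, "dx": 0, "dy": 0, "dz": -1, "ax": 0, "ay": 0, "az": 0}

```text
time: 2.6
tool_pos: [0.4715, -0.0863, 0.0582]
tcp_rot: [0.705, 0.709, 0.001, 0.002]
wrist_force: [0.7, 0.4, 0.1]
finger_gap: 0.049
```

>>> arm_command:
  plan:
    - {"jaw": 0.15, "dx": 0, "dy": 0, "dz": -1, "ax": 0, "ay": 0, "az": 0}

```text
time: 2.7
tool_pos: [0.4715, -0.0863, 0.0572]
tcp_rot: [0.705, 0.709, 0.001, 0.002]
wrist_force: [-1.4, 0.3, 11.7]
finger_gap: 0.0491
```

>>> arm_command:
  plan:
    - {"jaw": 0.15, "dx": 0, "dy": 0, "dz": -1, "ax": 0, "ay": 0, "az": 0}

```text
time: 2.8
tool_pos: [0.4715, -0.0863, 0.0571]
tcp_rot: [0.705, 0.709, 0.001, 0.002]
wrist_force: [-2.5, 0.9, 22.0]
finger_gap: 0.049
```

Deck contact came at TCP z=0.057. I'll raise 2.3 mm and push gently partway.

>>> arm_command:
  plan:
    - {"jaw": 0.15, "dx": 0, "dy": 0, "dz": 2.3, "ax": 0, "ay": 0, "az": 0}
    - {"jaw": 0.15, "dx": 0, "dy": 10, "dz": 2.3, "ax": 0, "ay": 0, "az": 0}
    - {"jaw": 0.15, "dx": 0, "dy": 20, "dz": 2.3, "ax": 0, "ay": 0, "az": 0}
    - {"jaw": 0.15, "dx": 0, "dy": 30, "dz": 2.3, "ax": 0, "ay": 0, "az": 0}
    - {"jaw": 0.15, "dx": 0, "dy": 35, "dz": 2.3, "ax": 0, "ay": 0, "az": 0}
    - {"jaw": 0.15, "dx": 0, "dy": 40, "dz": 2.3, "ax": 0, "ay": 0, "az": 0}
    - {"jaw": 0.15, "dx": 0, "dy": 45, "dz": 2.3, "ax": 0, "ay": 0, "az": 0}
    - {"jaw": 0.15, "dx": 0, "dy": 50, "dz": 2.3, "ax": 0, "ay": 0, "az": 0}

```text
time: 3.6
tool_pos: [0.4716, -0.036, 0.0593]
tcp_rot: [0.705, 0.709, 0.001, 0.002]
wrist_force: [-0.4, -0.5, -0.7]
finger_gap: 0.0492
```

>>> arm_command:
  plan:
    - {"jaw": 0.15, "dx": 0, "dy": 7, "dz": 0, "ax": 0, "ay": 0, "az": 0}
    - {"jaw": 0.15, "dx": 0, "dy": 14, "dz": 0, "ax": 0, "ay": 0, "az": 0}
    - {"jaw": 0.15, "dx": 0, "dy": 21, "dz": 0, "ax": 0, "ay": 0, "az": 0}
    - {"jaw": 0.15, "dx": 0, "dy": 28, "dz": 0, "ax": 0, "ay": 0, "az": 0}
    - {"jaw": 0.15, "dx": 0, "dy": 35, "dz": 0, "ax": 0, "ay": 0, "az": 0}
    - {"jaw": 0.15, "dx": 0, "dy": 40, "dz": 0, "ax": 0, "ay": 0, "az": 0}

```text
time: 4.2
tool_pos: [0.4715, 0.0047, 0.0593]
tcp_rot: [0.705, 0.709, 0.001, 0.002]
wrist_force: [0.9, -0.8, -0.5]
finger_gap: 0.049
```

Run:
```python
from h import *
for n in ('side','wrist'):
    cv2.imwrite(f'pics/{n}2.png',arm.get_image(n)[:,:,::-1])
im=cv2.imread('pics/side2.png');cv2.imwrite('pics/side2z.png',cv2.resize(im[190:300,235:385],None,fx=5,fy=5,interpolation=0))
```

```text
(no output)
```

View pics/wrist2.png

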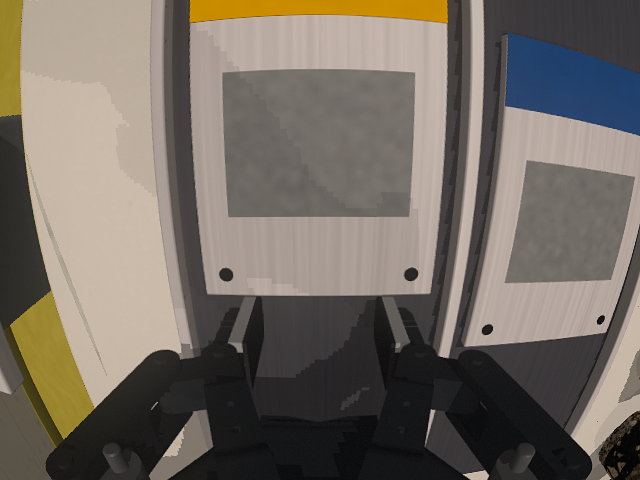

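View pics/side2z.png

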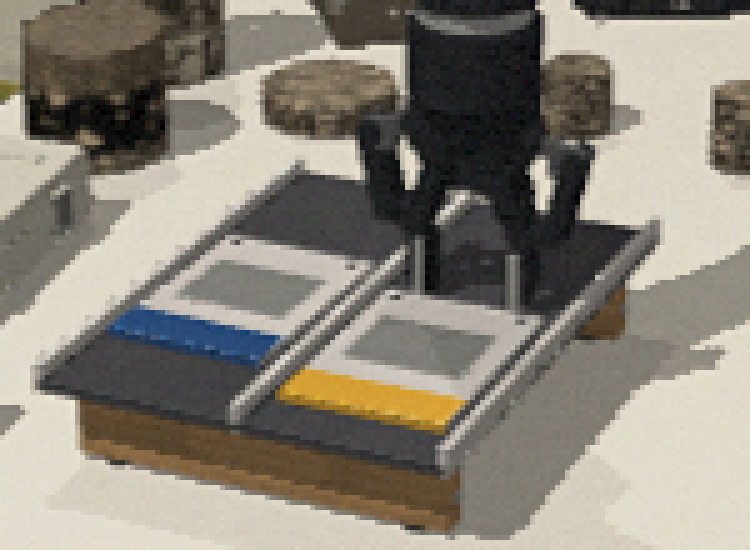

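The plate moves straight with both fingers on it (rear edge at wrist row 294), and the blue plate is undisturbed. I'll push most of what remains.

>>> arm_command:
  plan:
    - {"jaw": 0.15, "dx": 0, "dy": 7, "dz": 0, "ax": 0, "ay": 0, "az": 0}
    - {"jaw": 0.15, "dx": 0, "dy": 14, "dz": 0, "ax": 0, "ay": 0, "az": 0}
    - {"jaw": 0.15, "dx": 0, "dy": 21, "dz": 0, "ax": 0, "ay": 0, "az": 0}
    - {"jaw": 0.15, "dx": 0, "dy": 28, "dz": 0, "ax": 0, "ay": 0, "az": 0}
    - {"jaw": 0.15, "dx": 0, "dy": 35, "dz": 0, "ax": 0, "ay": 0, "az": 0}
    - {"jaw": 0.15, "dx": 0, "dy": 42, "dz": 0, "ax": 0, "ay": 0, "az": 0}
    - {"jaw": 0.15, "dx": 0, "dy": 48, "dz": 0, "ax": 0, "ay": 0, "az": 0}
    - {"jaw": 0.15, "dx": 0, "dy": 53, "dz": 0, "ax": 0, "ay": 0, "az": 0}
    - {"jaw": 0.15, "dx": 0, "dy": 56, "dz": 0, "ax": 0, "ay": 0, "az": 0}
    - {"jaw": 0.15, "dx": 0, "dy": 58, "dz": 0, "ax": 0, "ay": 0, "az": 0}

```text
time: 5.3
tool_pos: [0.4715, 0.0631, 0.0593]
tcp_rot: [0.705, 0.709, 0.001, 0.002]
wrist_force: [0.2, -1.0, -0.3]
finger_gap: 0.049
```

Run:
```python
from h import *
for n in ('side','wrist','top'):
    cv2.imwrite(f'pics/{n}3.png',arm.get_image(n)[:,:,::-1])
im=cv2.imread('pics/side3.png');cv2.imwrite('pics/side3z.png',cv2.resize(im[240:300,260:350],None,fx=8,fy=8,interpolation=0))
im=cv2.imread('pics/top3.png');cv2.imwrite('pics/top3z.png',cv2.resize(im[180:300,240:400],None,fx=5,fy=5,interpolation=0))
```

```text
(no output)
```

View pics/wrist3.png

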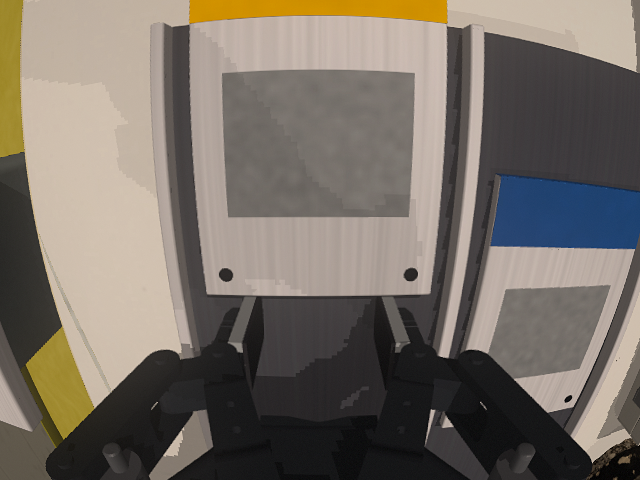

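View pics/side3z.png

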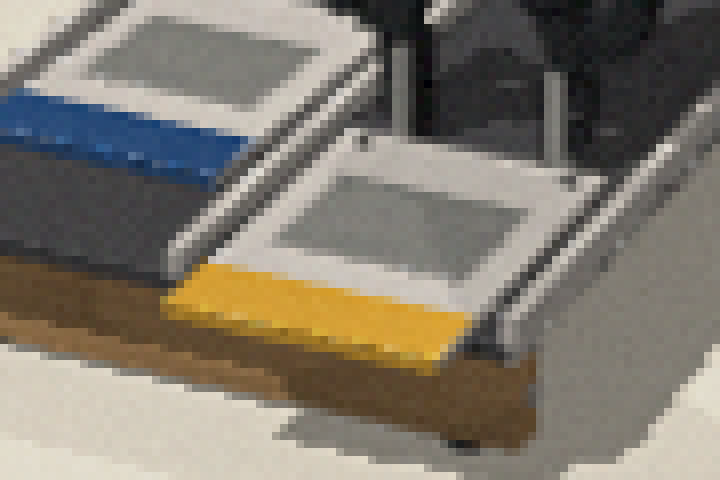

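View pics/top3z.png

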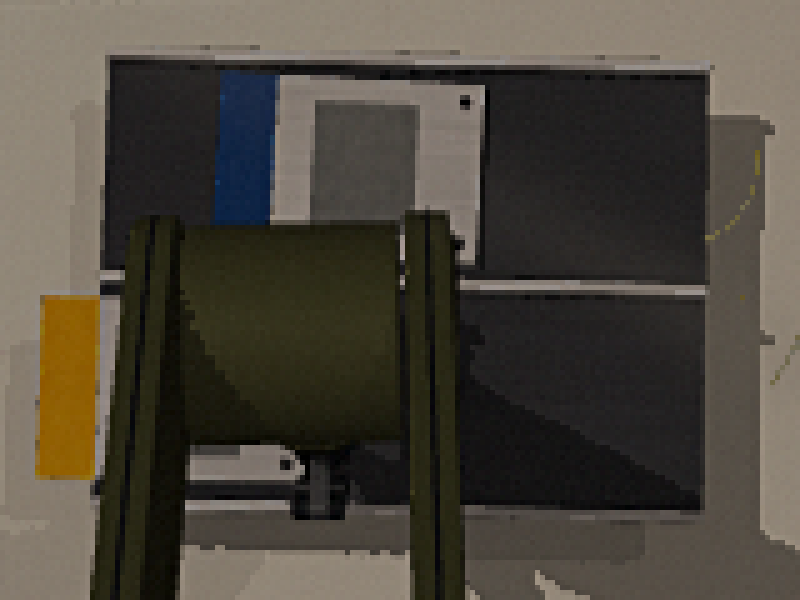

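```bash
cat >> h.py <<'E'
def wray(uv,z,s):
    m=arm.camera_model('wrist');K=m['intrinsics'];v=np.array([(uv[0]-K[0,2])/K[0,0],(uv[1]-K[1,2])/K[1,1]]);t=np.hypot(*v)
    d=np.r_[v/t*np.sin(t),np.cos(t)];H=m['hand_eye'];T=R.from_quat(s['tcp_rot']).as_matrix()
    c=s['tool_pos']+T@H[:3,3];d=T@H[:3,:3]@d;return c+d*(z-c[2])/d[2]
E
python3 - <<'E'
from h import *
s=arm.state();im=cv2.imread('pics/wrist3.png');print(s['time'],s['tool_pos'])
cv2.imwrite('pics/w3a.png',cv2.resize(im[0:60,140:240],None,fx=8,fy=8,interpolation=0))
cv2.imwrite('pics/w3b.png',cv2.resize(im[0:60,420:520],None,fx=8,fy=8,interpolation=0))
for l,u,v,z in [('rear',320,295,.066),('line',193,23,.066),('line',445,23,.066),('linemid',320,14,.066),('endnear',181,27,.06),('endfar',455,28,.06)]:print(l,wray((u,v),z,s).round(4))
Z=lambda x,y:(240+x/5-.5,180+y/5-.5)
for l,x,y,z in [('tipfar',41,297,.066),('tipnear',37,479,.066),('linefar',101,298,.066),('linenear',96,480,.066),('endfar',101,290,.06),('endnear',94,493,.06),('endfarlane',106,150,.06)]: print(l,ray('top',Z(x,y),z)[:2].round(4))
Z=lambda x,y:(260+x/8-.5,240+y/8-.5)
for l,x,y,z in [('linenear',470,314,.066),('linefar',210,266,.066),('endnear',512,360,.06),('endmid',165,284,.06),('endleft',20,256,.06)]: print('s',l,ray('side',Z(x,y),z)[:2].round(4))
E
```

```text
5.45 [0.47149103 0.06306343 0.05929876]
rear [0.4712 0.0735 0.066 ]
line [0.4238 0.1825 0.066 ]
line [0.5169 0.1831 0.066 ]
linemid [0.4706 0.1832 0.066 ]
endnear [0.4167 0.183  0.06  ]
endfar [0.5232 0.1831 0.06  ]
tipfar [0.5173 0.2151]
tipnear [0.422  0.2134]
linefar [0.5175 0.1836]
linenear [0.4222 0.1826]
endfar [0.5223 0.1846]
endnear [0.4155 0.1842]
endfarlane [0.5971 0.1847]
s linenear [0.4265 0.1821]
s linefar [0.5172 0.1864]
s endnear [0.4065 0.1944]
s endmid [0.5302 0.1934]
s endleft [0.583  0.1954]
```

View pics/w3a.png

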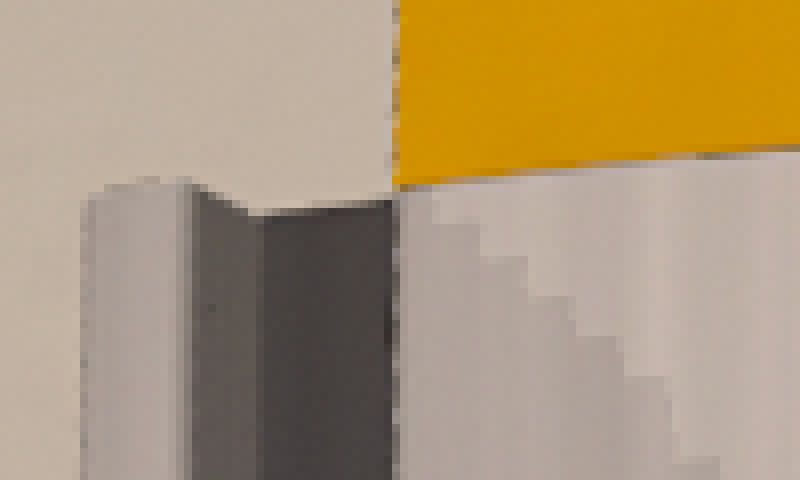

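View pics/w3b.png

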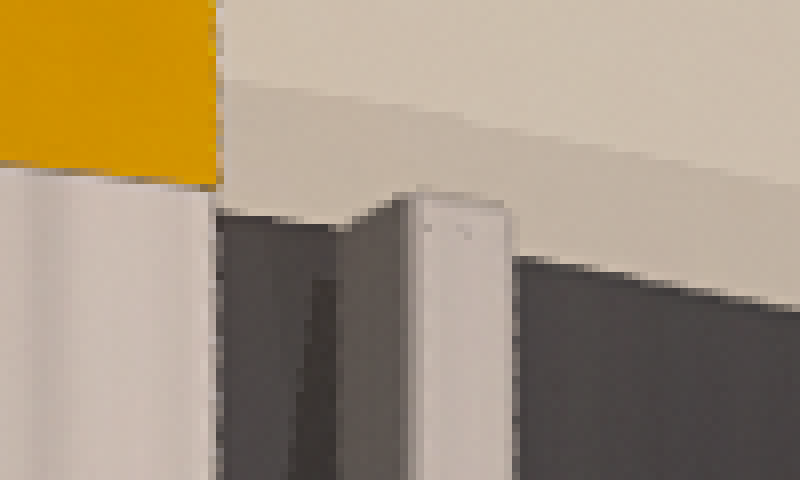

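The wrist and top views agree: the band line sits within about 1 mm of the deck end (0.183 vs 0.1835–0.1845). The side view's end points look like the lower deck edge, so I won't use them. Pushing 8 mm more, then backing off and lifting.

>>> arm_command:
  plan:
    - {"jaw": 0.15, "dx": 0, "dy": 3, "dz": 0, "ax": 0, "ay": 0, "az": 0}
    - {"jaw": 0.15, "dx": 0, "dy": 6, "dz": 0, "ax": 0, "ay": 0, "az": 0}
    - {"jaw": 0.15, "dx": 0, "dy": 8, "dz": 0, "ax": 0, "ay": 0, "az": 0}
    - {"jaw": 0.15, "dx": 0, "dy": 8, "dz": 0, "ax": 0, "ay": 0, "az": 0}
    - {"jaw": 0.15, "dx": 0, "dy": -5, "dz": 0, "ax": 0, "ay": 0, "az": 0}
    - {"jaw": 0.15, "dx": 0, "dy": -22, "dz": 0, "ax": 0, "ay": 0, "az": 0}

```text
time: 6.05
tool_pos: [0.4715, 0.0408, 0.0593]
tcp_rot: [0.705, 0.71, 0.001, 0.002]
wrist_force: [0.8, -0.6, -0.7]
finger_gap: 0.0487
```

Run:
```python
from h import *
s=arm.state();im=arm.get_image('wrist')[:,:,::-1];print(s['time'],s['tool_pos'])
cv2.imwrite('pics/wrist4.png',im)
```

```text
6.05 [0.47150241 0.04079505 0.05930039]
```

View pics/wrist4.png

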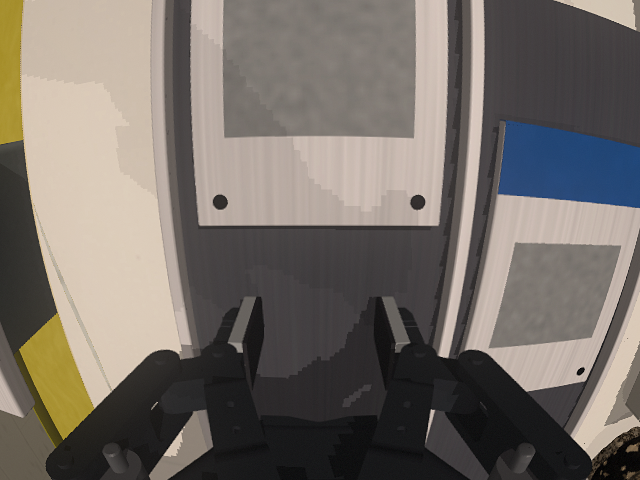

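The fingers are clear of the plate (rear edge now at row 226). I'll lift and move away to the right so the top camera can see.

>>> arm_command:
  plan:
    - {"jaw": 0.15, "dx": 0, "dy": 0, "dz": 30, "ax": 0, "ay": 0, "az": 0}
    - {"jaw": 0.15, "dx": 0, "dy": 0, "dz": 75, "ax": 0, "ay": 0, "az": 0}
    - {"jaw": 0.15, "dx": 0, "dy": 0, "dz": 120, "ax": 0, "ay": 0, "az": 0}
    - {"jaw": 0.15, "dx": -5, "dy": -40, "dz": 140, "ax": 0, "ay": 0, "az": 0}
    - {"jaw": 0.15, "dx": -10, "dy": -85, "dz": 150, "ax": 0, "ay": 0, "az": 0}
    - {"jaw": 0.15, "dx": -15, "dy": -130, "dz": 150, "ax": 0, "ay": 0, "az": 0}
    - {"jaw": 0.15, "dx": -20, "dy": -175, "dz": 150, "ax": 0, "ay": 0, "az": 0}
    - {"jaw": 0.15, "dx": -25, "dy": -220, "dz": 150, "ax": 0, "ay": 0, "az": 0}
    - {"jaw": 0.15, "dx": -30, "dy": -260, "dz": 150, "ax": 0, "ay": 0, "az": 0}
    - {"jaw": 0.15, "dx": -30, "dy": -260, "dz": 150, "ax": 0, "ay": 0, "az": 0}

```text
time: 7.1
tool_pos: [0.4411, -0.2269, 0.2094]
tcp_rot: [0.707, 0.707, -0.0, 0.003]
wrist_force: [0.6, 0.5, -0.3]
finger_gap: 0.049
```

Run:
```python
from h import *
for n in ('side','top'):
    cv2.imwrite(f'pics/{n}5.png',arm.get_image(n)[:,:,::-1])
im=cv2.imread('pics/side5.png');cv2.imwrite('pics/side5z.png',cv2.resize(im[230:305,235:365],None,fx=6,fy=6,interpolation=0))
im=cv2.imread('pics/top5.png');cv2.imwrite('pics/top5z.png',cv2.resize(im[180:300,240:400],None,fx=5,fy=5,interpolation=0))
print(arm.state()['time'],arm.state()['tool_pos'])
```

```text
7.2 [ 0.44074495 -0.22257955  0.20899068]
```

View pics/side5z.png

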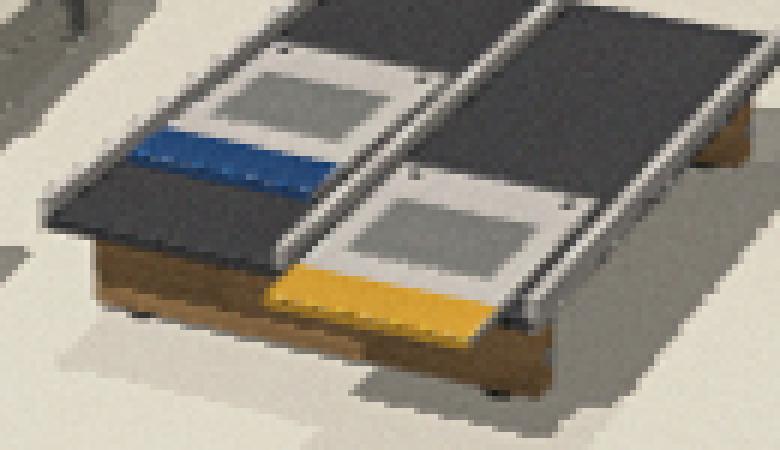

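View pics/top5z.png

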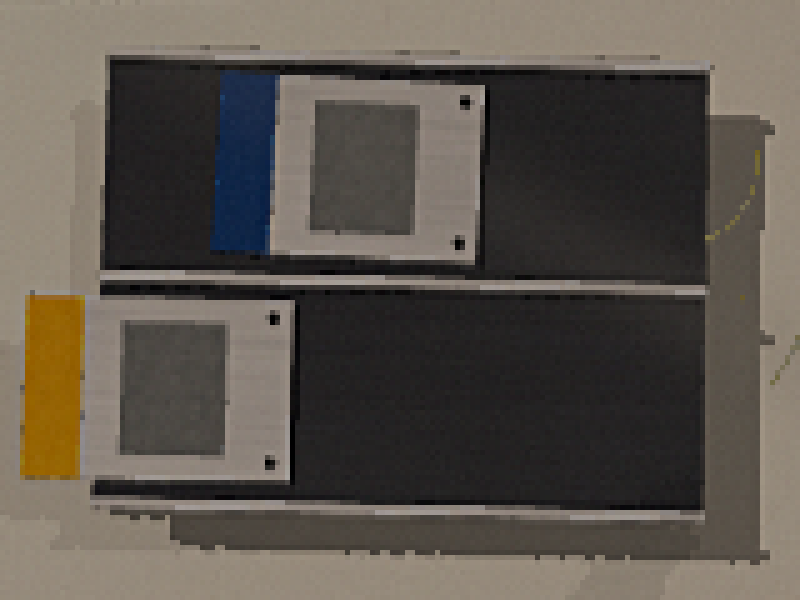

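The whole band sticks out (top zoom: band line x≈80–85, deck edge x≈94–100), with about 7 mm of bare metal beyond the deck end. The plate lies flat and straight, and blue hasn't moved. Handing in.

Run:
```python
from h import *
Z=lambda x,y:(240+x/5-.5,180+y/5-.5)
for l,x,y,z in [('linefar',85,297,.066),('linenear',80,479,.066),('endfar',101,290,.06),('endnear',94,493,.06)]: print(l,ray('top',Z(x,y),z)[:2].round(4))
print(arm.job_done())
```

```text
linefar [0.5178 0.192 ]
linenear [0.4225 0.191 ]
endfar [0.5223 0.1846]
endnear [0.4155 0.1842]
the job is handed in; nothing more can be done
None
```

I pushed the yellow-banded plate about 117 mm along its lane with two partly opened fingertips. I then backed off, lifted clear and handed the job in at about 7.2 s.

**Result:** the last top view puts the band's inner line at y = 0.191–0.192 m and the deck end at 0.184–0.185 m. The whole yellow band is out, with about 7 mm of bare metal beyond it. The plate lies flat and straight, and the blue plate looks unmoved.

**Forces:** the highest wrist reading between moves was about 22 N, when I lowered the fingertips onto the deck to find its height. Readings after each pushing move were under 2 N.

**Checks that disagreed:** partway through, the side view put the deck end at about 0.194 m. I took that to be the deck's lower edge and went by the top and wrist views, which agreed to within about 1.5 mm. I did not check the cores, block, tin and brush one by one at the end, but the arm never worked near them.

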